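# Load a cast film gate into the scanner slide and index it to the light panel

## Robot

A 6-joint arm with a two-finger parallel gripper is mounted at the origin on the work surface. World frame = base frame: x ahead of the robot, y to its left, z up, the work surface at z = 0. Lengths are in m, angles in rad, forces in N, time in s.
With the tool pointing down it reaches from about 0.3 to 0.75 m from the base axis. Payload 8.5 kg.
Tool frame: the origin (TCP) lies at the very end of the fingers, on their centre line; the grasp point (between the pads) lies arm.grip_depth behind it (arm.grip_depth is the distance from the TCP to the grasp point, in m); x points along the fingers, y is the direction in which the jaws open and shut, and the axes are right-handed (so a half turn about x gives the same grasp; the last joint's range is limited). The gripper opens to 88 mm and grips with 3 to 60 N. Pads are 18 mm wide; open, the fingers measure 123 mm over their backs; the gripper's body (75 mm by 187 mm) begins 45 mm behind the grasp point.
Start: joints at [1.072, 0.381, 1.297, -0, 1.464, -0.215], TCP at [0.154, 0.528, 0.239] pointing down, gripper open.
Joint ranges: [-3.11, 3.11], [-0.89, 2.33], [0.22, 2.48], [-1.42, 4.56], [0.17, 2.85], [-2.88, 2.88]. Speed limits (rad/s): [2.39, 2.39, 3.14, 3.14, 3.14, 3.14].

## Interface

Orientations are given as a unit quaternion [w, x, y, z].
In Python, from station import arm gives the robot as it stands. The module is installed in compiled form; this text tells all that it offers.
- The arm moves only by the shell command python3 -m inch 'ROWS'. ROWS is JSON, a list of rows, each a list of 7 numbers: the turn, a rotation vector about the tool's x, y, z in degrees, then the shift along the tool's x, y, z in m, then the opening, from -1 (shut) to 1 (fully open), so that 0 is half open. In form: [[ax, ay, az, dx, dy, dz, hand], ...]. A call has 1 to 8 rows; each row shifts and turns the pose as measured when the row begins, along the tool's axes as they then stand; what a row does not reach is not made up. A row lasts 1/10 s, in which the tool goes at most 50 mm and 8.59 degrees, less where a joint would pass 70% of its speed; a pose out of reach is approached as far as the arm can. A call is refused whole if a number of a shift passes 0.05 or a number of a turn 8.59, either way. A call with a gripper value outside its range is refused whole. The fingers move at their own pace and stop on an object; the grip force is fixed at half the most. Time passes only in rows, so rows that do not move let the fingers close. It gives the time, the measured TCP pose, the force and the opening at its end, in the units of the state.
- arm.state(): the state, without advancing time (a new reading comes with each control period).
- arm.snapshot(name): name is "scene" or "side" or "wrist"; returns (picture, depth): 420x560x3 uint8, red, green, blue; 420x560 float32, m along the optical axis (not along the pixel's ray), 0 where there is no reading.
- arm.camera_info(name): a dict with "fx", "fy", "cx", "cy" (pixels), "R" (3x3) and "t" (3): a world point X has camera coordinates R X + t; the wrist camera has in their place "T_tool_cam" (4x4, takes a point from camera to tool coordinates, whose origin is the TCP and whose axes are the tool frame's). Camera axes: x right, y down, z forward; pixel columns grow to the right and rows downward; lengths in m; the calibration is good to about 2 mm. A picture is of the moment at which its call begins: read the wrist's pose just before it. camera_info takes no time and is no camera call.
- arm.hand_in(): hands the job in, once; it reports no verdict.
Trained networks look in the newest picture that a camera, given by its name, has taken for a name from the list of things; names that differ only in an ending like _2 or _b are one class to them, and where a whole thing is asked for, a point or a joint stands for the part that bears it (a point fixed in the world has none). Each returns a list of dicts, best first, with "conf" (0 to 1); they miss things now and then, are a little off and sometimes report something else, mostly with a low value. They report only what shows in the picture. A call takes as long as a camera call. They do not tell look-alikes from the thing itself.
- arm.look_for(target, camera): "rect" ([left, top, right, bottom] in pixels, round what is visible of it).
- arm.silhouettes(target, camera): "mask" (420x560 bool, what is visible of it) and "rect" ([left, top, right, bottom] in pixels, round what is visible of it).
The state is a dict: "time_s": time; "q": joint angles; "qd": joint speeds; "joint_torque": joint torques, N m; "position": TCP position; "tool_rot": TCP orientation; "force": force on the tool from outside, world axes, zero at the start; "ft_torque": the same for the moment, N m; "width": finger opening in m.
Only numpy, scipy, OpenCV 4.12 (cv2) and the standard library are available. Lean on these libraries where they do the work, as an engineer would, in place of code of your own. Each camera call takes 0.05 s, during which the arm holds its last target. There are 200 camera calls.

## Task

Lift the teal cast film gate out of the open mould, lay it flat on the open bench and let go, then take it again by its narrow tail and slide it, right way up and body first, under the orange bar of the black carrier until it is fully home against the back stop. Let go of it, and only then push the carrier along its rail to the next station, over the white light panel, so that it clicks into the detent there. Do not drop the gate, and leave the other loose things where they stand.

Things in the scene. Friction and masses are not known exactly. Their poses are not given: they have to be found in the camera images.
- gate: teal resin film gate, flat paddle 140 long, 20 thick, 0.13 kg; dark square and two white lines on its upper face. Origin: centre of the underside of its body, z up, x to the nose. Body x -35..35, 50 wide (last 10 at the nose 44 wide); tail x -105..-35, 20 wide, as thick. Starts in the mould, underside 6 above the bench, top flush with the mould: only the body's sides can be gripped there
- tail (a point): on the gate's tail, at gate (-75, 0, 10), mid-thickness: the place to take it when loading the carrier. In the mould the tail lies in a tight slot
- mould: fixed open aluminium mould block 170 (x) x 124 (y) x 26 tall, floor 6 thick, to the left or the right. Origin: centre of the underside; the gate starts at about mould (35, 0, 6), same axes, 2 clearance. Beside the gate's body both walls are cut away over x 10..60, down to the floor and open outwards (35 wide), as finger slots
- rail: fixed aluminium bar along its y: x -25..25, y -160..215, 12 tall, 16 tall stops at its ends. Origin: underside, level axes; y is the direction of travel. Attached to it: white light panel with black edges (x -92..82, y 5..115, at most 6 tall) and a blue plate (x -50..-26, y 125..175, 6 tall) that marks the second station
- carrier (a joint): carrier position along the rail, m: 0 to 0.27, growing along rail +y; the seat is at rail y = joint - 0.100. Slides with 1.5 N of friction. Spring detents: light-panel station at 0.160, blue station at 0.250; bumps begin 14 mm either side, 8 to 10 N carries it over one, then the spring centres it. Starts short of the first station
- seat (a point): centre of the carrier's floor surface, 28 above the bench, rail axes. Black sleeve open to -x: floor x -42..45, 8 thick; cheeks |y| 27.5..37.5, x -35..45, 26 high; orange lips at the mouth flare to x -52, |y| 40; roof 26..32 above the floor: orange bar x -30..-12, black bar x 14..45; back stop face at x 35. A gate fully home has its origin here, same axes. Push on the -y cheek's outer face
- station1 (a point): on the rail bar's top, 12 above the bench, at rail y 60: middle of the light-panel station, over which the carrier's centre must stop
- rewind_plate: fixed aluminium disc 200 dia x 10 with a dark film roll 136 dia on it, 48 tall in all; origin centre of the underside. Stands on the side where the mould is not
- tape_roll: roll of beige paper tape standing flat, 60 dia x 45 tall; loose bystander, to be left alone. Origin: centre of the underside
- light_meter: grey handheld meter, 60 x 130 x 26; loose bystander, to be left alone. Origin: centre of the underside
- cement_bottle: amber glass jar with black cap, 44 dia x 75 tall; loose bystander, to be left alone. Origin: centre of the underside
- film_core: white plastic disc, 76 dia x 35 tall; loose bystander, to be left alone. Origin: centre of the underside
- film_box: yellow plastic box, 70 x 100 x 40; loose bystander, to be left alone. Origin: centre of the underside
- loupe: black eye loupe standing up, 52 dia x 50 tall; loose bystander, to be left alone. Origin: centre of the underside
There are look-alikes about, which are no part of the job. Of the things shaped like the gate, the teal one is meant.

How it is judged:
By the outcome, as a careful person would: the job done as asked, in the order asked, and still so for the second after the job is handed in, with the robot touching nothing.
It also fails if it takes over 72 s, if anything falls off the work surface, if the arm or the gripper's body presses on something with over 40 N, if the wrist force passes 120 N, or if a joint passes its speed limit or range.

## Working session

There is one attempt and no reset: what is moved stays moved. The work goes in short steps, Python scripts to look and compute and a shell command to move; the robot and the scene stay as the last step left them, time stands still between calls to the robot, and variables do not carry over. Pictures are saved under pics/ and viewed, about 8 in all and at most 12, crops included, and the job is handed in when it is done.

```bash
mkdir -p pics; cat > h.py <<'E'
import numpy as np, cv2
from station import arm
def snap(n,f):
    s=arm.state(); im,d=arm.snapshot(n); cv2.imwrite('pics/'+f,im[:,:,::-1]); np.savez(''+n+'.npz',im=im,d=d,p=s['position'],q=s['tool_rot']); return im,d
def Rq(q):
    w,x,y,z=q
    from scipy.spatial.transform import Rotation as R
    return R.from_quat([x,y,z,w]).as_matrix()
def cloud(n):
    z=np.load(''+n+'.npz'); d=z['d'].astype(float); c=arm.camera_info(n)
    v,u=np.mgrid[:420,:560]
    P=np.stack([(u-c['cx'])/c['fx']*d,(v-c['cy'])/c['fy']*d,d],-1)
    if n=='wrist':
        T=np.array(c['T_tool_cam']); P=P@T[:3,:3].T+T[:3,3]; P=P@Rq(z['q']).T+z['p']
    else:
        P=(P-np.array(c['t']))@np.array(c['R'])
    P[d==0]=np.nan
    return z['im'],P
E
python3 - <<'E'
from h import *
s=arm.state(); print({k:np.round(v,3) for k,v in s.items()}); print(arm.grip_depth); print(Rq(s['tool_rot']).round(3))
a,_=snap('scene','s1.png'); 
for n in ['gate','mould','carrier','rail']:
    print(n,[(x['rect'],round(x['conf'],2)) for x in arm.look_for(n,'scene')])
b,_=snap('side','d1.png')
print(arm.camera_info('wrist'))
cv2.imwrite('pics/both.png',cv2.resize(np.vstack([a,b])[:,:,::-1],None,fx=.71,fy=.71))
E
```

```text
{'time_s': np.float64(0.0), 'q': array([ 1.072,  0.381,  1.298,  0.   ,  1.464, -0.215]), 'qd': array([ 0.001,  0.001, -0.001, -0.   , -0.001,  0.001]), 'joint_torque': array([ 1.0000e-03, -4.3793e+01, -2.2456e+01,  7.1000e-02,  3.5000e-02,
       -0.0000e+00]), 'position': array([0.154, 0.528, 0.238]), 'tool_rot': array([ 0.7,  0.1,  0.7, -0.1]), 'force': array([-0.42 , -0.038,  1.516]), 'ft_torque': array([-0.004,  0.025,  0.011]), 'width': np.float64(0.088)}
0.0187
[[-0.001  0.28   0.96 ]
 [-0.001  0.96  -0.28 ]
 [-1.    -0.001 -0.   ]]
gate [([232.2, 151.0, 273.5, 171.1], 0.8), ([295.2, 170.7, 340.5, 195.1], 0.75), ([244.7, 113.6, 287.0, 125.7], 0.6)]
mould [([223.0, 142.6, 290.6, 183.1], 0.81)]
carrier [([218.7, 223.2, 266.0, 260.9], 0.55)]
rail [([209.8, 222.9, 326.2, 335.9], 0.83)]
{'fx': 324.39228604432225, 'fy': 324.39228604432225, 'cx': 282.3581407178603, 'cy': 206.31010915596815, 'T_tool_cam': array([[-5.61594322e-04, -3.01007164e-01,  9.53621713e-01,
        -1.46276552e-01],
       [ 9.99999829e-01, -3.24108299e-04,  4.86603125e-04,
         7.61147370e-05],
       [ 1.62605685e-04,  9.53621823e-01,  3.01007295e-01,
        -7.84464209e-02],
       [ 0.00000000e+00,  0.00000000e+00,  0.00000000e+00,
         1.00000000e+00]])}
```

View pics/s1.png

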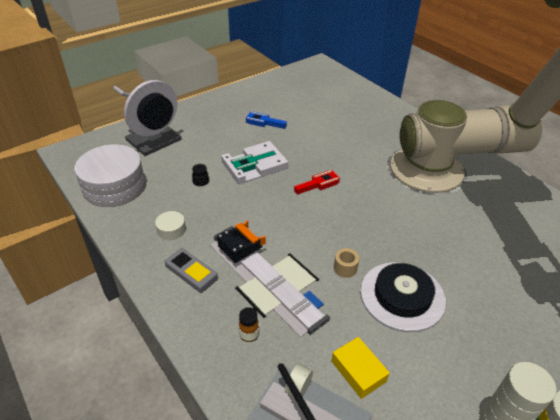

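View pics/d1.png

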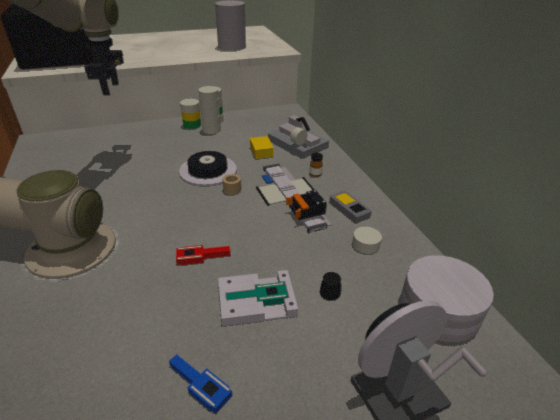

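Scene: teal gate (250,160) in the mould, with look-alikes in red (318,182) and blue (266,120) outside it. The teal one, in the mould, is the one meant. The carrier is at (240,242), the rail runs down to (315,320), and its blue plate is at (312,299).

```bash
cat >> h.py <<'E'
def rect(P,m):
    p=P[m]; p=p[~np.isnan(p[:,0])]
    r=cv2.minAreaRect((p[:,:2]*1000).astype(np.float32)); return np.round(r[0],1),np.round(r[1],1),round(r[2],1),np.round(np.nanpercentile(p[:,2],[5,50,95])*1000,1),len(p)
def teal(im):
    h=cv2.cvtColor(im,cv2.COLOR_RGB2HSV); return (h[...,0]>72)&(h[...,0]<95)&(h[...,1]>120)&(h[...,2]>50)
E
python3 - <<'E'
from h import *
from itertools import product
for n in ['scene','side']:
    im,P=cloud(n)
    h=cv2.cvtColor(im,cv2.COLOR_RGB2HSV)
    print(n,'teal',rect(P,teal(im)))
    org=(h[...,0]<14)&(h[...,0]>4)&(h[...,1]>200)&(h[...,2]>140)&(P[...,0]>.3)
    print('orange',rect(P,org))
    blue=(h[...,0]>100)&(h[...,0]<122)&(h[...,1]>170)
    k,l,st,_=cv2.connectedComponentsWithStats(blue.astype(np.uint8))
    for i in range(1,k):
        if st[i,4]>25 and np.isfinite(P[l==i]).any(): print(' blue',st[i],rect(P,l==i))
    arm.snapshot(n)
    for t in ['mould','carrier','rail','gate','rewind_plate','tape_roll','light_meter','film_core','loupe','cement_bottle','film_box']:
        for x in arm.silhouettes(t,n)[:3]:
            m=x['mask']&(P[...,2]>(.02 if t=='mould' else .008))
            if m.sum()>5: print(t,round(x['conf'],2),np.round(x['rect']),rect(P,m))
E
```

```text
scene teal (array([ 430.4, -320.3]), array([ 46. , 135.1]), 82.8, array([12.9, 24.6, 28.6]), 240)
orange (array([634. , -52.9]), array([69.3, 34.2]), 84.5, array([53. , 56.3, 61.7]), 13)
 blue [  229     0   191    96 11306] (array([ -317.3, -1060.5]), array([426.8, 998. ]), 27.1, array([-179.4,   22.2,  188.7]), 11267)
 blue [247 116  39  12 234] (array([ 264.6, -489.2]), array([ 44.1, 135.2]), 44.9, array([ 3.8, 14.4, 21.8]), 234)
 blue [305 292  17  16 107] (array([607.2, 182.1]), array([17.8, 48.1]), 1.0, array([2.4, 5.8, 8.4]), 107)
mould 0.93 [221. 141. 290. 180.] (array([ 426.5, -322.4]), array([129.6, 173.5]), 82.3, array([21.2, 25.2, 28.7]), 822)
carrier 0.62 [221. 222. 266. 263.] (array([657.2, -46.9]), array([99.4, 79.4]), 3.9, array([25.6, 52.4, 61.8]), 1119)
rail 0.87 [211. 220. 330. 335.] (array([648.5,  61.4]), array([173. , 377.3]), 2.7, array([ 9.3, 14.1, 60.3]), 3200)
gate 0.84 [295. 173. 340. 194.] (array([ 334.3, -138.1]), array([ 54.8, 143.8]), 78.5, array([10.1, 19. , 22.7]), 454)
gate 0.73 [245. 113. 286. 128.] (array([ 259.1, -496.9]), array([ 62.7, 138.2]), 4
[... 2901 characters left out ...]
327. 218.] (array([655.9, -53. ]), array([97.7, 77.7]), 3.1, array([26.3, 48.7, 61.6]), 790)
light_meter 0.85 [330. 190. 372. 224.] (array([797.3, -65. ]), array([ 65.6, 131.1]), 14.6, array([11.2, 25.8, 29.1]), 651)
film_core 0.73 [351. 227. 382. 255.] (array([ 766.9, -226.5]), array([74.4, 72.3]), 59.9, array([12.3, 34.5, 37.3]), 575)
loupe 0.91 [319. 274. 342. 300.] (array([ 597.3, -360.3]), array([42.6, 49.1]), 6.1, array([11.6, 39.7, 51.7]), 451)
cement_bottle 0.85 [309. 157. 319. 175.] (array([777.1, 157.2]), array([35.2, 39.8]), 88.1, array([13.2, 48.4, 75.6]), 231)
film_box 0.76 [253. 138. 272. 157.] (array([648.3, 391.6]), array([152.5,  79.5]), 79.3, array([12. , 38.7, 42.4]), 403)
```

```bash
cat >> h.py <<'E'
def go(x,y,z,yaw=None):
    "delta in tool axes to reach world TCP target; yaw(deg) = direction of tool z in world"
    s=arm.state(); R=Rq(s['tool_rot']); d=R.T@(np.array([x,y,z])-s['position'])
    y0=np.degrees(np.arctan2(R[1,2],R[0,2]))
    print('t',round(s['time_s'],2),'pos',np.round(s['position'],4),'yaw',round(y0,2),'down',R[:,0].round(3),'F',np.round(s['force'],1),'w',round(s['width'],4))
    print('delta tool',d.round(4),'norm',np.linalg.norm(d).round(4),'ax',None if yaw is None else round(-(yaw-y0),2))
E
python3 -m inch '[[-8,0,0,0,-0.0405,0.0293,1],[0,0,0,0,-0.0405,0.0293,1],[0,0,0,0,-0.0405,0.0293,1],[0,0,0,0,-0.0405,0.0293,1],[0,0,0,0,-0.0405,0.0293,1],[0,0,0,0,-0.0405,0.0293,1],[0,0,0,0,-0.0405,0.0293,1],[0,0,0,0,-0.0405,0.0293,1]]'
python3 -c "
from h import *
go(.461,-.33,.2,-8)"
```

```text
time_s: 2.3
position: [0.3338, 0.1714, 0.2383]
tool_rot: [0.707, 0.046, 0.704, -0.045]
force: [0.9, 1.8, -0.4]
width: 0.0885
t 2.3 pos [0.3338 0.1714 0.2383] yaw -7.41 down [ 0.004  0.002 -1.   ] F [ 0.9  1.8 -0.4] w 0.0885
delta tool [ 0.0378 -0.4809  0.1906] norm 0.5187 ax 0.59
```

```bash
python3 -m inch '[[0,0,0,0.003,-0.0437,0.0173,1],[0,0,0,0.003,-0.0437,0.0173,1],[0,0,0,0.003,-0.0437,0.0173,1],[0,0,0,0.003,-0.0437,0.0173,1],[0,0,0,0.003,-0.0437,0.0173,1],[0,0,0,0.003,-0.0437,0.0173,1],[0,0,0,0.003,-0.0437,0.0173,1],[0,0,0,0.003,-0.0437,0.0173,1]]' >/dev/null
python3 -m inch '[[0,0,0,0.005,-0.044,0.017,1],[0,0,0,0.005,-0.044,0.017,1],[0,0,0,0.004,-0.035,0.015,1],[0,0,0,0,0,0,1],[0,0,0,0,0,0,1]]' >/dev/null
python3 - <<'E'
from h import *
im,d=snap('wrist','w1.png'); im,P=cloud('wrist')
m=teal(im); print(m.sum(),rect(P,m))
k,l,st,_=cv2.connectedComponentsWithStats(m.astype(np.uint8)); print(st[1:][st[1:,4]>100])
i=1+np.argmax(st[1:,4]); print(rect(P,(l==i)&(P[...,2]>.018)))
for x in arm.silhouettes('mould','wrist')[:1]: print(rect(P,x['mask']&(P[...,2]>.02)))
for x in arm.silhouettes('gate','wrist')[:2]: print(x['conf'],np.round(x['rect']),rect(P,x['mask']&(P[...,2]>.02)))
go(.461,-.33,.2,-8)
E
```

```text
3813 (array([ 424.5, -324.9]), array([ 49. , 141.8]), 81.8, array([25. , 26.3, 27.5]), 3798)
[[ 277   67   51  146 3813]]
(array([ 425.4, -325. ]), array([ 49. , 139.9]), 81.8, array([25.1, 26.3, 27.5]), 3776)
(array([ 425.6, -325.3]), array([124.4, 170.4]), 81.5, array([25. , 26.4, 27.6]), 13824)
0.93 [274.  69. 331. 213.] (array([ 426.5, -325.6]), array([ 50. , 142.4]), 81.7, array([25.2, 26.4, 27.6]), 4986)
0.82 [ 15.   0. 120.  62.] (array([ 279.7, -521.5]), array([50.5, 70.3]), 33.3, array([20.1, 20.7, 21.9]), 2216)
t 3.75 pos [ 0.4607 -0.3488  0.2005] yaw -7.84 down [ 0.012 -0.    -1.   ] F [ 0.9  0.3 -0.3] w 0.0884
delta tool [ 0.0005  0.0186 -0.0023] norm 0.0188 ax 0.16
```

View pics/w1.png

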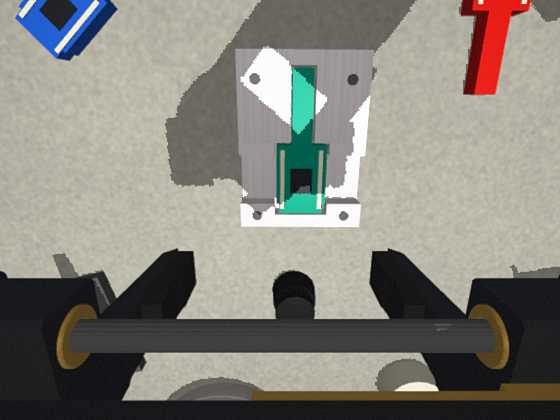

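```bash
python3 -m inch '[[0.3,0.7,0,0.03,0.0186,-0.002,1],[0,0,0,0.05,0,0,1],[0,0,0,0.05,0,0,1],[0,0,0,0,0,0,1]]' >/dev/null
python3 -c "
from h import *
go(.460,-.3302,.0095,-8.2)"
```

```text
t 4.15 pos [ 0.4632 -0.3262  0.0717] yaw -7.89 down [ 0.005 -0.005 -1.   ] F [-0.2 -0.3  0.5] w 0.0879
delta tool [ 0.0622 -0.0041 -0.003 ] norm 0.0625 ax 0.31
```

```bash
python3 -m inch '[[0.3,0.2,0.3,0.03,-0.004,-0.003,1],[0,0,0,0.02,0,0,1],[0,0,0,0,0,0,1]]' >/dev/null
python3 -c "
from h import *
go(.460,-.3302,.0095,-8.2)"
```

```text
t 4.45 pos [ 0.4623 -0.33    0.0273] yaw -8.02 down [ 0.008 -0.004 -1.   ] F [-0.5  0.5  0.1] w 0.0884
delta tool [ 0.0178 -0.0005 -0.0024] norm 0.018 ax 0.18
```

```bash
python3 -m inch '[[0.2,0.4,0.2,0.0135,0,-0.002,1],[0,0,0,0.004,0,0,1],[0,0,0,0,0,0,1]]' >/dev/null
python3 -c "
from h import *
go(.460,-.3302,.0095,-8.2)"
```

```text
t 4.75 pos [ 0.4624 -0.331   0.0144] yaw -8.17 down [ 0.006 -0.005 -1.   ] F [-0.1  0.1  0.8] w 0.0878
delta tool [ 0.0049  0.0005 -0.0025] norm 0.0055 ax 0.03
```

```bash
python3 -m inch '[[0,0,0,0.0045,0.0005,-0.002,1],[0,0,0,0,0,0,-0.3],[0,0,0,0,0,0,-0.3],[0,0,0,0,0,0,-0.3],[0,0,0,0,0,0,-0.3],[0,0,0,0,0,0,-0.3]]'
python3 -c "
from h import *
go(.460,-.3302,.0095,-8.2)"
```

```text
time_s: 5.35
position: [0.461, -0.3308, 0.0116]
tool_rot: [0.708, 0.048, 0.702, -0.053]
force: [0.1, -1.2, -0.8]
width: 0.0507
t 5.35 pos [ 0.461  -0.3308  0.0116] yaw -8.16 down [ 0.008 -0.008 -1.   ] F [ 0.1 -1.2 -0.8] w 0.0507
delta tool [ 0.002   0.0004 -0.0011] norm 0.0023 ax 0.04
```

```bash
python3 -m inch '[[0,0,0,0,0,0,-1],[0,0,0,-0.006,0,0,-1],[0,0,0,-0.01,0,0,-1],[0,0,0,-0.015,0,0,-1],[0,0,0,-0.03,0,0,-1],[0,0,0,-0.03,0,0,-1],[0,0,0,-0.02,0,0,-1],[0,0,0,0,0,0,-1]]'
python3 - <<'E'
from h import *
im,d=snap('wrist','w2.png'); im,P=cloud('wrist')
m=teal(im); k,l,st,_=cv2.connectedComponentsWithStats(m.astype(np.uint8)); i=1+np.argmax(st[1:,4]); print(st[i],rect(P,l==i))
go(.49,-.075,.1,3)
E
```

```text
time_s: 6.15
position: [0.4598, -0.3296, 0.13]
tool_rot: [0.708, 0.048, 0.702, -0.053]
force: [-0.0, -0.3, -2.2]
width: 0.0499
[  224    24   117   295 17940] (array([ 416.8, -324.7]), array([ 53.2, 126.3]), 82.0, array([143.3, 144.7, 145.7]), 17861)
t 6.2 pos [ 0.4594 -0.3291  0.1285] yaw -8.16 down [ 0.007 -0.006 -1.   ] F [-0.4  0.1 -2.1] w 0.0498
delta tool [ 0.0272  0.2561 -0.006 ] norm 0.2576 ax -11.16
```

View pics/w2.png

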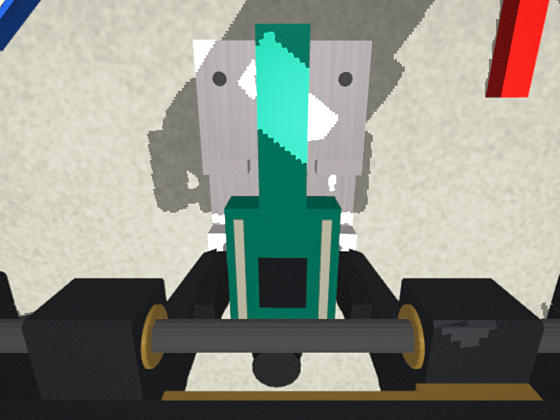

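```bash
python3 -m inch '[[-3.7,0.4,0.4,0.004,0.048,0,-1],[-3.7,0,0,0.004,0.045,0,-1],[-3.7,0,0,0.004,0.045,0,-1],[0,0,0,0.004,0.045,0,-1],[0,0,0,0.004,0.04,0,-1],[0,0,0,0,0,0,-1]]'>/dev/null
python3 -c "
from h import *
go(.49,-.075,.045,3)"
```

```text
t 6.8 pos [ 0.4617 -0.0989  0.1015] yaw 3.17 down [-0.008  0.007 -1.   ] F [-0.2 -0.9 -1.3] w 0.0497
delta tool [0.0564 0.0219 0.03  ] norm 0.0675 ax 0.17
```

```bash
python3 -m inch '[[0,-0.4,-0.4,0.02,0.022,0.03,-1],[0,0,0,0.03,0,0,-1],[0,0,0,0.02,0,0,-1],[0,0,0,0.01,0,0,-1],[0,0,0,0,0,0,-1]]'>/dev/null
python3 -c "
from h import *
go(.49,-.075,.004,3)"
```

```text
t 7.3 pos [ 0.4904 -0.0746  0.0157] yaw 3.25 down [-0.004  0.001 -1.   ] F [ 0.1 -0.1  0.2] w 0.0498
delta tool [ 0.0117 -0.0004 -0.0004] norm 0.0117 ax 0.25
```

```bash
python3 -m inch '[[0,-0.2,0,0.006,0,0,-1],[0,0,0,0.003,0,0,-1],[0,0,0,0,0,0,-1],[0,0,0,0,0,0,-1]]'
python3 -m inch '[[0,0,0,0.002,0,0,-1],[0,0,0,0.001,0,0,-1],[0,0,0,0,0,0,-1]]'
```

```text
time_s: 7.7
position: [0.4911, -0.076, 0.0076]
tool_rot: [0.708, -0.02, 0.706, 0.019]
force: [0.4, -0.7, -1.5]
width: 0.0501
time_s: 8.0
position: [0.4915, -0.0763, 0.0058]
tool_rot: [0.708, -0.02, 0.705, 0.019]
force: [-0.2, -0.4, -0.9]
width: 0.0494
```

```bash
python3 -m inch '[[0,0,0,0.002,0,0,-1],[0,0,0,0.0,0,0,-1],[0,0,0,0,0,0,-1]]'
python3 -m inch '[[0,0,0,0.0015,0,0,-1],[0,0,0,0.0,0,0,-1],[0,0,0,0,0,0,-1]]'
```

```text
time_s: 8.3
position: [0.4919, -0.0762, 0.0061]
tool_rot: [0.709, -0.021, 0.704, 0.019]
force: [-0.2, 0.4, -1.3]
width: 0.0498
time_s: 8.6
position: [0.4921, -0.0763, 0.0054]
tool_rot: [0.71, -0.021, 0.704, 0.019]
force: [-0.7, 0.3, 0.8]
width: 0.0495
```

```bash
python3 -m inch '[[0,-0.5,0,0.002,0,0,-1],[0,-0.2,0,0.001,0,0,-1],[0,0,0,0,0,0,-1]]'
python3 -c "
from h import *
go(.49,-.075,.004,3)"
```

```text
time_s: 8.9
position: [0.4923, -0.0763, 0.0055]
tool_rot: [0.715, -0.021, 0.699, 0.019]
force: [0.6, -0.1, -0.2]
width: 0.0495
t 8.9 pos [ 0.4923 -0.0763  0.0055] yaw 3.23 down [ 0.022 -0.003 -1.   ] F [ 0.6 -0.1 -0.2] w 0.0495
delta tool [ 0.0014  0.0014 -0.0023] norm 0.003 ax 0.23
```

```bash
python3 -m inch '[[0,1.2,0,0.0,0,0,-1],[0,0,0,0.0015,0,0,-1],[0,0,0,0,0,0,-1]]'
python3 -c "
from h import *
go(.49,-.075,.004,3)"
```

```text
time_s: 9.2
position: [0.4922, -0.0763, 0.0053]
tool_rot: [0.706, -0.022, 0.707, 0.018]
force: [-0.8, -0.2, 0.1]
width: 0.0496
t 9.2 pos [ 0.4922 -0.0763  0.0053] yaw 3.23 down [-0.001 -0.005 -1.   ] F [-0.8 -0.2  0.1] w 0.0496
delta tool [ 0.0013  0.0015 -0.0021] norm 0.0029 ax 0.23
```

```bash
python3 -m inch '[[0,0,0,0.0025,0,0,-1],[0,0,0,0,0,0,-1]]'; python3 -m inch '[[0,0,0,0.0025,0,0,-1],[0,0,0,0.001,0,0,-1]]'
python3 -c "
from h import *
go(.49,-.075,.004,3)"
```

```text
time_s: 9.4
position: [0.4927, -0.0764, 0.0049]
tool_rot: [0.707, -0.022, 0.707, 0.018]
force: [-0.5, 0.1, -1.7]
width: 0.0496
time_s: 9.6
position: [0.4931, -0.0765, 0.0042]
tool_rot: [0.707, -0.023, 0.707, 0.018]
force: [-4.7, 0.2, 15.8]
width: 0.0499
t 9.6 pos [ 0.4931 -0.0765  0.0042] yaw 3.29 down [ 0.    -0.007 -1.   ] F [-4.7  0.2 15.8] w 0.0499
delta tool [ 0.0002  0.0017 -0.003 ] norm 0.0034 ax 0.29
```

```bash
python3 -m inch '[[0,0,0,0,0,0,1],[0,0,0,0,0,0,1],[0,0,0,0,0,0,1],[0,0,0,-0.02,0,0,1],[0,0,0,-0.03,0,0,1],[0,0,0,-0.045,0,-0.02,1],[0,0,0,-0.04,0.01,-0.03,1],[0,0,0,-0.04,0.005,-0.03,1]]'>/dev/null;  python3 -m inch '[[0,0,0,-0.02,0,-0.03,1],[0,0,0,0,0,-0.02,1],[0,0,0,0,0,0,1],[0,0,0,0,0,0,1]]'
python3 - <<'E'
from h import *
im,d=snap('wrist','w3.png'); im,P=cloud('wrist')
m=teal(im); k,l,st,_=cv2.connectedComponentsWithStats(m.astype(np.uint8)); i=1+np.argmax(st[1:,4]); print('gate',st[i],rect(P,(l==i)&(P[...,2]>.016)))
for t in ['carrier','rail']:
    for x in arm.silhouettes(t,'wrist')[:1]: 
        print(t,x['conf'],np.round(x['rect']),rect(P,x['mask']&(P[...,2]>.008)))
        np.save(t+'.npy',x['mask'])
h=cv2.cvtColor(im,cv2.COLOR_RGB2HSV)
org=(h[...,0]<14)&(h[...,0]>4)&(h[...,1]>180)&(h[...,2]>110)&(P[...,0]>.55)&(P[...,0]<.75)
print('orange',rect(P,org), 'top',rect(P,org&(P[...,2]>.055)))
print('gate sides',[ (x['conf'],rect(P,x['mask']&(P[...,2]>.014))) for x in arm.silhouettes('gate','wrist')])
go(.4184,-.0805,.15,3)
E
```

```text
time_s: 10.8
position: [0.3608, -0.068, 0.2023]
tool_rot: [0.705, -0.022, 0.709, 0.018]
force: [-0.0, -0.2, 0.7]
width: 0.0883
gate [ 248  203   44  116 2722] (array([455.7, -77.8]), array([139. ,  49.2]), 2.1, array([19.1, 20.3, 21.5]), 2500)
carrier 0.66 [255. 379. 316. 391.] (array([615.3, -51.4]), array([18.9, 77.4]), 2.9, array([22. , 28. , 37.8]), 561)
rail 0.91 [222. 353. 439. 401.] (array([620.7,   8.2]), array([ 50.6, 277.1]), 7.4, array([ 9. , 13. , 33.1]), 1907)
orange (array([611.7, -51.7]), array([11.3, 77.8]), 2.6, array([29.8, 35. , 42.4]), 52) top (array([0., 0.]), array([0., 0.]), 0.0, np.float64(nan), 0)
gate sides [(0.9, (array([455.6, -78.4]), array([139.1,  49.8]), 3.6, array([19.1, 20.4, 21.6]), 3403)), (0.59, (array([ 333.7, -137.9]), array([ 50.3, 140.2]), 81.9, array([19. , 20.4, 21.7]), 4993))]
t 11.0 pos [ 0.3609 -0.0678  0.2017] yaw 3.31 down [-0.007 -0.006 -1.   ] F [0.2 0.4 0.4] w 0.0881
delta tool [ 0.0514 -0.0158  0.057 ] norm 0.0784 ax 0.31
  return np.nanmean(a, axis, out=out, keepdims=keepdims)
```

View pics/w3.png

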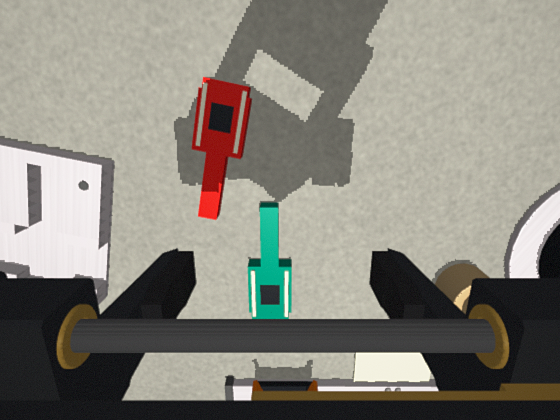

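```bash
python3 -m inch '[[0,-0.3,0.3,0,0,0.048,1],[0,0,0,0,0,0.049,1],[0,0,0,0,0,0.049,1],[0,0,0,0,0,0.049,0.3],[0,0,0,0,0,0.049,0.15],[0,0,0,0,0,0.01,0.15],[0,0,0,0,0,0,0.15],[0,0,0,0,0,0,0.15]]'
python3 - <<'E'
from h import *
im,d=snap('wrist','w4.png'); im,P=cloud('wrist')
h=cv2.cvtColor(im,cv2.COLOR_RGB2HSV)
org=(h[...,0]<16)&(h[...,0]>3)&(h[...,1]>170)&(h[...,2]>90)&(P[...,0]>.55)&(P[...,0]<.75)
print('orange',rect(P,org), 'top',rect(P,org&(P[...,2]>.055)))
for t in ['carrier','rail']:
    for x in arm.silhouettes(t,'wrist')[:1]: 
        for lo,hi in [(.009,.015),(.045,.057),(.057,.07)]:
            print(t,round(x['conf'],2),np.round(x['rect']),lo,rect(P,x['mask']&(P[...,2]>lo)&(P[...,2]<hi)))
blue=(h[...,0]>100)&(h[...,0]<122)&(h[...,1]>170); print('blue',rect(P,blue) if blue.sum()>9 else 0)
go(.418,-.0805,.06,3)
E
```

```text
time_s: 11.8
position: [0.6231, -0.0498, 0.1909]
tool_rot: [0.702, -0.02, 0.711, 0.022]
force: [0.2, 0.3, -0.6]
width: 0.0514
orange (array([626.6, -50.8]), array([40.3, 78.6]), 3.5, array([39. , 59.7, 61.2]), 1453) top (array([627.5, -50.5]), array([39.1, 74.7]), 4.1, array([55.4, 60.1, 61.4]), 1051)
carrier 0.96 [239. 176. 322. 279.] 0.009 (array([644.8,  -5.6]), array([1.1, 0. ]), -174.2, array([12.2, 12.2, 12.3]), 2)
carrier 0.96 [239. 176. 322. 279.] 0.045 (array([641.5, -50.2]), array([69.9, 78. ]), 3.4, array([48.2, 54.3, 56.2]), 1128)
carrier 0.96 [239. 176. 322. 279.] 0.057 (array([666.1, -48.2]), array([76. , 75.1]), 3.3, array([59. , 60.3, 61.6]), 4101)
rail 0.62 [202. 128. 559. 285.] 0.009 (array([623.2,  57.2]), array([117.3, 373.6]), 3.2, array([11.2, 12.5, 13.9]), 10747)
rail 0.62 [202. 128. 559. 285.] 0.045 (array([641.4, -49.8]), array([69.9, 78.9]), 3.4, array([48.3, 54.3, 56.2]), 1154)
rail 0.62 [202. 128. 559. 285.] 0.057 (array([666.1, -48.3]), array([76., 75.]), 3.3, array([59. , 60.3, 61.6]), 4096)
blue (array([627.7, -64.4]), array([ 65.6, 539.4]), 3.1, array([5. , 6.4, 7.7]), 1079)
t 11.95 pos [ 0.6225 -0.0501  0.1921] yaw 3.36 down [-0.012  0.003 -1.   ] F [-0.6  0.2  0.2] w 0.0505
delta tool [ 0.1344 -0.0189 -0.2044] norm 0.2454 ax 0.36
```

View pics/w4.png

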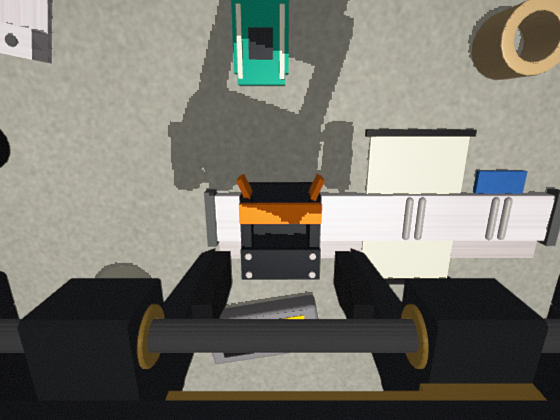

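Carrier at (280,225) px, mouth (orange lips) toward the robot, and the gate lies upright at (262,45) px. I measured the seat at about (0.6586, -0.0487), yaw 3.3°. Next is the tail grasp.

```bash
python3 -m inch '[[0,-0.7,0,0.02,-0.004,-0.045,0.15],[0,0,0,0.02,-0.004,-0.045,0.15],[0,0,0,0.02,-0.004,-0.045,0.15],[0,0,0,0.02,-0.004,-0.045,0.15],[0,0,0,0.04,-0.003,-0.025,0.15],[0,0,0,0,0,0,0.15]]'
python3 -c "
from h import *
go(.4165,-.080,.004,3.3)"
```

```text
time_s: 12.55
position: [0.4119, -0.0805, 0.0728]
tool_rot: [0.711, -0.02, 0.703, 0.02]
force: [-0.5, -0.2, 0.1]
width: 0.0509
t 12.55 pos [ 0.4119 -0.0805  0.0728] yaw 3.28 down [ 0.011  0.    -1.   ] F [-0.5 -0.2  0.1] w 0.0509
delta tool [0.0689 0.0003 0.0039] norm 0.069 ax -0.02
```

```bash
python3 -m inch '[[0,0.5,0,0.03,0,0.004,0.15],[0,0,0,0.025,0,0,0.15],[0,0,0,0,0,0,0.15]]'
python3 -c "
from h import *
go(.4165,-.080,.0035,3.3)"
```

```text
time_s: 12.85
position: [0.4181, -0.0818, 0.0199]
tool_rot: [0.71, -0.021, 0.704, 0.018]
force: [0.5, -0.0, 0.9]
width: 0.0505
t 12.85 pos [ 0.4181 -0.0818  0.0199] yaw 3.14 down [ 0.01  -0.004 -1.   ] F [ 0.5 -0.   0.9] w 0.0505
delta tool [ 0.0164  0.0019 -0.0017] norm 0.0166 ax -0.16
```

```bash
python3 -m inch '[[-0.2,0.8,0.3,0.011,0.001,-0.001,0.15],[0,0,0,0.004,0,0,0.15],[0,0,0,0.002,0,0,0.15],[0,0,0,0,0,0,0.15]]'
python3 -c "
from h import *
go(.4165,-.080,.0035,3.3)"
```

```text
time_s: 13.25
position: [0.4197, -0.0817, 0.0052]
tool_rot: [0.707, -0.022, 0.707, 0.02]
force: [-0.5, 0.0, -1.1]
width: 0.0504
t 13.25 pos [ 0.4197 -0.0817  0.0052] yaw 3.38 down [ 0.    -0.002 -1.   ] F [-0.5  0.  -1.1] w 0.0504
delta tool [ 0.0017  0.0019 -0.0031] norm 0.0041 ax 0.08
```

```bash
python3 -m inch '[[0,0,0,0.0015,0.002,-0.004,0.15],[0,0,0,0,0,0,-1],[0,0,0,0,0,0,-1],[0,0,0,0,0,0,-1],[0,0,0,0,0,0,-1],[0,0,0,0,0,0,-1]]'
python3 -c "
from h import *
go(.4165,-.080,.0035,3.3)"
```

```text
time_s: 13.85
position: [0.4156, -0.0799, 0.0048]
tool_rot: [0.707, -0.022, 0.706, 0.02]
force: [-0.3, 0.7, -0.7]
width: 0.0194
t 13.85 pos [ 0.4156 -0.0799  0.0048] yaw 3.39 down [ 0.002 -0.003 -1.   ] F [-0.3  0.7 -0.7] w 0.0194
delta tool [ 0.0013 -0.0001  0.0008] norm 0.0015 ax 0.09
```

```bash
python3 -m inch '[[0,0,0,-0.01,0,0,-1],[0,0,0,-0.02,0,0,-1],[0,0,0,-0.02,0,0,-1],[0,0,0,-0.01,0,0,-1],[0,0,0,0,0,0,-1]]'
python3 - <<'E'
from h import *
im,d=snap('wrist','w5.png'); im,P=cloud('wrist')
m=teal(im); m=cv2.morphologyEx(m.astype(np.uint8),cv2.MORPH_OPEN,np.ones((3,3)))>0
p=P[m]; p=p[np.isfinite(p[:,0])&(p[:,0]>.36)]
o,Rt=np.load('wrist.npz')['p'],Rq(np.load('wrist.npz')['q'])
print('gate',len(p),rect(P,m))
A=np.c_[p[:,0]-o[0],p[:,1]-o[1],np.ones(len(p))]; c=np.linalg.lstsq(A,p[:,2],rcond=None)[0]; print('plane slope x,y, z at tcp',c, 'res',np.std(A@c-p[:,2]))
print('x range',np.percentile(p[:,0],[.5,99.5]))
go(.50,-.0577,.055,3.3)
E
```

```text
time_s: 14.35
position: [0.4147, -0.0794, 0.0661]
tool_rot: [0.706, -0.021, 0.707, 0.02]
force: [-0.1, -0.4, -1.4]
width: 0.0197
gate 7941 (array([431.8, -77.7]), array([93.3, 49.7]), 2.1, array([75.7, 81.4, 82.4]), 7941)
plane slope x,y, z at tcp [ 0.02347896 -0.0127197   0.08058675] res 0.0036636914282884704
x range [0.38532397 0.4773396 ]
t 14.4 pos [ 0.4145 -0.0793  0.0655] yaw 3.38 down [-0.002 -0.001 -1.   ] F [ 0.9 -0.9 -0.3] w 0.0197
delta tool [0.0103 0.0165 0.0867] norm 0.0888 ax 0.08
```

View pics/w5.png

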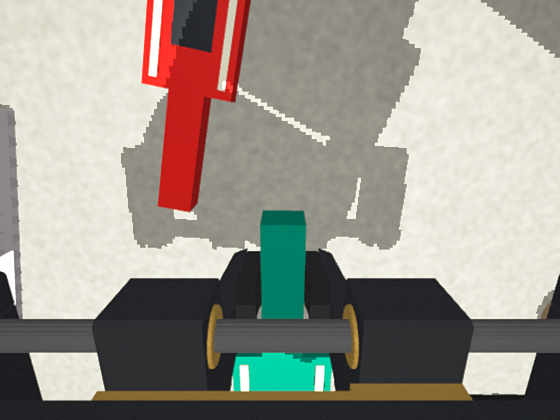

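```bash
python3 -m inch '[[0,0,0,0.01,0.008,0.035,-1],[0,0,0,0.006,0.008,0.03,-1],[0,0,0,0.006,0,0.006,-1],[0,0,0,0.004,0,0,-1],[0,0,0,0,0,0,-1]]'
python3 - <<'E'
from h import *
im,P=cloud('wrist'); m=teal(im); o=np.load('wrist.npz')['p']
p=P[m]; p=p[np.isfinite(p[:,0])]; p=p[(p[:,2]>.0785)]
A=np.c_[p[:,0]-o[0],p[:,1]-o[1],np.ones(len(p))]
for _ in range(5):
    c=np.linalg.lstsq(A,p[:,2],rcond=None)[0]; k=abs(A@c-p[:,2])<.0015; A,p=A[k],p[k]
print('slopes',c,len(p)); 
for lo,hi in [(-.03,0),(.035,.06)]:
    q=p[(p[:,0]-o[0]>lo)&(p[:,0]-o[0]<hi)]; print(lo,(q[:,1].min()+q[:,1].max())/2-o[1],np.ptp(q[:,1]),len(q))
go(.4845,-.0588,.0363,3.3)
s,_=snap('side','d2.png'); cv2.imwrite('pics/d2c.png',cv2.resize(s[150:260,220:360,::-1],None,fx=5,fy=5))
E
```

```text
time_s: 14.9
position: [0.4837, -0.0582, 0.0346]
tool_rot: [0.704, -0.02, 0.71, 0.021]
force: [-0.6, 0.9, -1.6]
width: 0.0197
slopes [-0.00658195 -0.00051303  0.08161126] 7115
-0.03 -0.0004886819677523552 0.021210778651571074 2643
0.035 0.003151562373044023 0.049693614092500386 2716
t 14.9 pos [ 0.4837 -0.0582  0.0346] yaw 3.32 down [-0.009  0.001 -1.   ] F [-0.6  0.9 -1.6] w 0.0197
delta tool [-0.0017 -0.0007  0.0007] norm 0.002 ax 0.02
```

View pics/d2c.png

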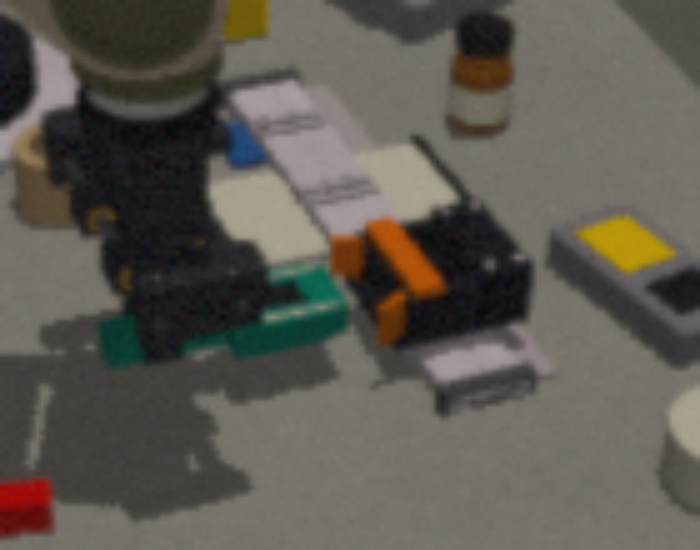

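```bash
python3 -m inch '[[0,-0.8,0,-0.001,-0.0005,0.001,-1],[0,0,0,0,0,0,-1],[0,0,0,0,0,0,-1]]'
python3 -c "
from h import *
go(.4845,-.0588,.0355,3.3)"
```

```text
time_s: 15.25
position: [0.4832, -0.0594, 0.0364]
tool_rot: [0.709, -0.019, 0.705, 0.02]
force: [-0.3, 0.0, -1.4]
width: 0.0197
t 15.25 pos [ 0.4832 -0.0594  0.0364] yaw 3.21 down [ 0.006  0.002 -1.   ] F [-0.3  0.  -1.4] w 0.0197
delta tool [0.0009 0.0005 0.0013] norm 0.0017 ax -0.09
```

```bash
python3 -m inch '[[0,0,0,0.001,0.0005,0.01,-1],[0,0,0,0,0,0.01,-1],[0,0,0,0,0,0.01,-1],[0,0,0,0,0,0.01,-1],[0,0,0,0,0,0,-1]]'
python3 -c "
from h import *
go(.583,-.0531,.0355,3.3)"
```

```text
time_s: 15.75
position: [0.5276, -0.0568, 0.0364]
tool_rot: [0.71, -0.019, 0.704, 0.02]
force: [0.3, 0.3, -1.0]
width: 0.0198
t 15.75 pos [ 0.5276 -0.0568  0.0364] yaw 3.18 down [ 0.009  0.001 -1.   ] F [ 0.3  0.3 -1. ] w 0.0198
delta tool [0.0014 0.0006 0.0555] norm 0.0555 ax -0.12
```

```bash
python3 -m inch '[[-0.1,0.2,0,0.001,0.0005,0.01,-1],[0,0,0,0,0,0.01,-1],[0,0,0,0,0,0.01,-1],[0,0,0,0,0,0.008,-1],[0,0,0,0,0,0,-1]]'
python3 -c "
from h import *
go(.583,-.0531,.0355,3.3)"
```

```text
time_s: 16.25
position: [0.5678, -0.0536, 0.0353]
tool_rot: [0.708, -0.02, 0.705, 0.021]
force: [0.0, -0.6, -0.7]
width: 0.0194
t 16.25 pos [ 0.5678 -0.0536  0.0353] yaw 3.33 down [ 0.004  0.001 -1.   ] F [ 0.  -0.6 -0.7] w 0.0194
delta tool [-0.0002 -0.0004  0.0152] norm 0.0152 ax 0.03
```

```bash
python3 -m inch '[[0,0,0,0.0,-0.0003,0.008,-1],[0,0,0,0.001,0,0.004,-1],[0,0,0,0.001,0,0.002,-1],[0,0,0,0,0,0,-1]]'
python3 -m inch '[[0,0,0,0.0015,0,0.002,-1],[0,0,0,0,0,0.002,-1],[0,0,0,0,0,0,-1]]'
```

```text
time_s: 16.65
position: [0.5823, -0.0529, 0.033]
tool_rot: [0.708, -0.02, 0.706, 0.021]
force: [0.8, -0.1, -0.3]
width: 0.0198
time_s: 16.95
position: [0.5826, -0.053, 0.0324]
tool_rot: [0.705, -0.02, 0.709, 0.021]
force: [1.9, 0.6, 1.1]
width: 0.0195
```

```bash
python3 -m inch '[[0,0,0,0,0,0.003,-1],[0,0,0,0,0,0.003,-1]]'
python3 -m inch '[[0,0,0,0,0,0.003,-1],[0,0,0,0,0,0.003,-1]]'
python3 -c "
from h import *
go(.583,-.0531,.0325,3.3)"
```

```text
time_s: 17.15
position: [0.5827, -0.0525, 0.0324]
tool_rot: [0.7, -0.02, 0.714, 0.022]
force: [-16.9, -2.2, 11.0]
width: 0.0193
time_s: 17.35
position: [0.5828, -0.0521, 0.0323]
tool_rot: [0.694, -0.02, 0.719, 0.022]
force: [-16.0, -2.4, 10.2]
width: 0.0195
t 17.35 pos [ 0.5828 -0.0521  0.0323] yaw 3.42 down [-0.035  0.002 -0.999] F [-16.   -2.4  10.2] w 0.0195
delta tool [-0.0002 -0.001   0.0002] norm 0.001 ax 0.12
```

```bash
python3 -m inch '[[0,-1.2,0,0,0,0,-1],[0,-0.8,0,0,0,0.001,-1],[0,0,0,0,0,0.001,-1]]'
python3 -c "
from h import *
go(.583,-.0531,.0325,3.3)"
```

```text
time_s: 17.65
position: [0.5828, -0.0519, 0.0317]
tool_rot: [0.705, -0.019, 0.708, 0.023]
force: [-7.7, -1.4, -0.4]
width: 0.0197
t 17.65 pos [ 0.5828 -0.0519  0.0317] yaw 3.41 down [-0.004  0.005 -1.   ] F [-7.7 -1.4 -0.4] w 0.0197
delta tool [-0.0008 -0.0012  0.0001] norm 0.0014 ax 0.11
```

```bash
python3 -m inch '[[0,0,0,0,0,0,-0.3],[0,0,0,0,0,0,-0.1],[0,0,0,0,0,0,0.1],[0,0,0,0,0,0,0.15],[0,0,0,-0.01,0,0,0.15],[0,0,0,-0.03,0,0,0.15],[0,0,0,-0.05,0,0,0.15],[0,0,0,-0.05,0,0.02,0.15]]'
python3 -m inch '[[0,0,0,-0.03,0,0.02,0.15],[0,0,0,0,0,0,0.15],[0,0,0,0,0,0,0.15]]'
python3 - <<'E'
from h import *
im,d=snap('wrist','w6.png'); im,P=cloud('wrist')
p=teal(im)&(P[...,2]>.04)&(P[...,0]<.63)
k=rect(P,p); print('teal',k); q=P[p]; print('x',np.nanpercentile(q[:,0],[.5,99.5]), 'z',np.nanpercentile(q[:,2],[5,50,95]))
for x in arm.silhouettes('carrier','wrist')[:1]:
    print(x['conf'],rect(P,x['mask']&(P[...,2]>.057)))
go(.665,-.1135,.1,3.3)
cv2.imwrite('pics/w6c.png',cv2.resize(im[120:330,170:400,::-1],None,fx=3,fy=3))
E
```

```text
time_s: 18.45
position: [0.6008, -0.0509, 0.1697]
tool_rot: [0.703, -0.018, 0.711, 0.024]
force: [1.4, -0.9, 0.4]
width: 0.0507
time_s: 18.75
position: [0.6243, -0.0501, 0.2099]
tool_rot: [0.708, -0.019, 0.706, 0.023]
force: [-0.4, 0.3, -1.5]
width: 0.0508
teal (array([591.8, -51.2]), array([75. , 49.4]), 3.3, array([46.8, 48.3, 49.5]), 1887)
x [0.55439808 0.62923546] z [0.04681994 0.04831862 0.04948691]
0.77 (array([666.1, -47.4]), array([75.9, 75.2]), 3.5, array([59.1, 60.3, 61.6]), 3713)
t 18.85 pos [ 0.6239 -0.0501  0.2091] yaw 3.39 down [ 0.001  0.005 -1.   ] F [-0.  -0.4 -0.4] w 0.0507
delta tool [ 0.1089 -0.0662  0.0371] norm 0.1327 ax 0.09
```

View pics/w6c.png

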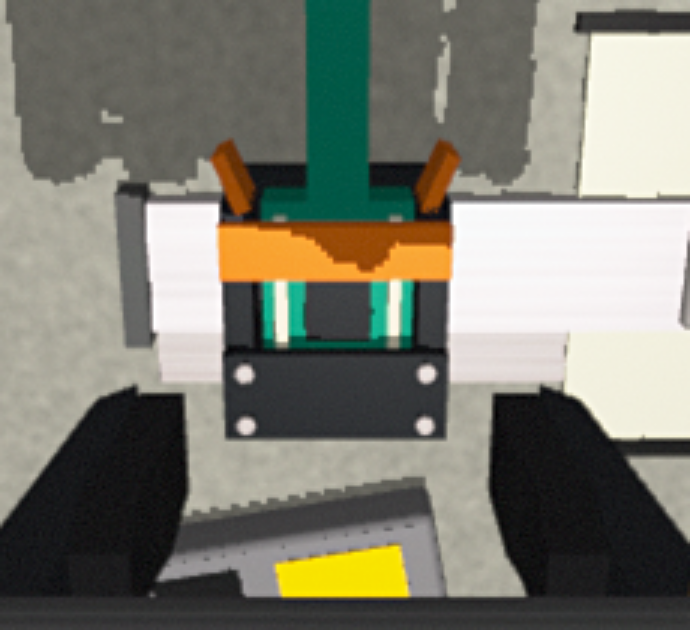

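```bash
python3 -m inch '[[0,0,0,0.01,-0.035,0.02,-1],[0,0,0,0.02,-0.032,0.018,-1],[0,0,0,0.04,0,0,-1],[0,0,0,0.05,0,0,-1],[0,0,0,0.03,0,0,-1],[0,0,0,0,0,0,-1]]'
python3 -c "
from h import *
go(.665,-.1135,.038,3.3)"
```

```text
time_s: 19.45
position: [0.6616, -0.1155, 0.0478]
tool_rot: [0.703, -0.017, 0.71, 0.024]
force: [-0.1, -0.2, -0.3]
width: 0.0051
t 19.45 pos [ 0.6616 -0.1155  0.0478] yaw 3.36 down [-0.01   0.009 -1.   ] F [-0.1 -0.2 -0.3] w 0.0051
delta tool [0.0098 0.0017 0.0036] norm 0.0105 ax 0.06
```

```bash
python3 -m inch '[[0,-0.5,-0.4,0.013,0,0.003,-1],[0,0,0,0.001,0.004,0,-1],[0,0,0,0,0.004,0,-1],[0,0,0,0,0.005,0,-1],[0,0,0,0,0.008,0,-1],[0,0,0,0,0.01,0,-1],[0,0,0,0,0.01,0,-1]]'
python3 -m inch '[[0,0,0,0,0.012,0,-1],[0,0,0,0,0.012,0,-1],[0,0,0,0,0.012,0,-1],[0,0,0,0,0.01,0,-1],[0,0,0,0,0,0,-1]]'
python3 - <<'E'
from h import *
go(.665,-.0,.038,3.3)
im,d=snap('side','d3.png'); im,P=cloud('side')
for x in arm.silhouettes('carrier','side')[:1]: print(x['conf'],rect(P,x['mask']&(P[...,2]>.055)))
E
```

```text
time_s: 20.15
position: [0.6621, -0.0727, 0.0388]
tool_rot: [0.708, -0.02, 0.706, 0.02]
force: [0.2, -2.0, -0.8]
width: 0.0004
time_s: 20.65
position: [0.659, -0.0199, 0.0393]
tool_rot: [0.708, -0.021, 0.706, 0.022]
force: [0.9, 0.3, 0.2]
width: 0.0007
t 20.65 pos [ 0.659  -0.0199  0.0393] yaw 3.44 down [ 0.002  0.001 -1.   ] F [0.9 0.3 0.2] w 0.0007
delta tool [0.0013 0.0195 0.0072] norm 0.0208 ax 0.14
0.89 (array([626.4,  27.4]), array([80.7, 40.1]), 87.7, array([55.9, 59.9, 62.4]), 107)
```

```bash
cat >> h.py <<'E'
def joint(cam='wrist'):
    snap(cam,cam+'_j.png'); im,P=cloud(cam)
    for x in arm.silhouettes('carrier',cam)[:1]: print('carrier',round(x['conf'],2),np.round(x['rect']),rect(P,x['mask']&(P[...,2]>.057)&(P[...,2]<.064)))
    h=cv2.cvtColor(im,cv2.COLOR_RGB2HSV)
    org=(h[...,0]<16)&(h[...,0]>3)&(h[...,1]>170)&(h[...,2]>90)&(P[...,0]>.55)&(P[...,0]<.75)&(P[...,2]>.057)
    print('bar',rect(P,org))
    t=teal(im)&(P[...,2]>.042)&(P[...,0]<.62)&(P[...,0]>.5); print('gate',rect(P,t),'xmin',np.nanpercentile(P[t][:,0],.5))
    g=arm.state(); print(g['time_s'],g['position'].round(4),g['force'].round(1))
E
python3 -c "
from h import *
joint('scene');joint('wrist')"
```

```text
carrier 0.68 [240. 251. 287. 282.] (array([663.1,  35.6]), array([76.9, 78.1]), 5.1, array([57.5, 59.6, 62.7]), 401)
bar (array([644.8,  53.8]), array([42.4, 38.6]), 4.7, array([57.8, 59.7, 63.3]), 88)
gate (array([584.2,  32.2]), array([67.3, 23.5]), 5.4, array([43.8, 47.4, 50.4]), 178) xmin 0.5510195669171224
20.85 [ 0.6592 -0.0221  0.0393] [-0.1 -0.4  0.1]
carrier 0.68 [318. 155. 513. 369.] (array([661.2,  34.3]), array([76.7, 75.9]), 3.1, array([58.7, 60.3, 61.3]), 9010)
bar (array([632.6,  32.6]), array([19. , 75.6]), 3.6, array([58.9, 60.3, 61.2]), 7086)
gate (array([584.1,  32.6]), array([71.7, 50. ]), 0.0, array([45.1, 48.3, 49.4]), 10008) xmin 0.5492356354693292
20.95 [ 0.6592 -0.0223  0.0392] [ 0.1  0.3 -1.2]
```

```bash
python3 -m inch '[[0,0,0,0,0.008,0.001,-1],[0,0,0,0,0.01,0.001,-1],[0,0,0,0,0.01,0,-1],[0,0,0,0,0.008,0,-1],[0,0,0,0,0.005,0,-1],[0,0,0,0,0.002,0,-1]]'
python3 -m inch '[[0,0,0,0,0.003,0,-1],[0,0,0,0,0.003,0,-1]]'
python3 -m inch '[[0,0,0,0,0.003,0,-1],[0,0,0,0,0.003,0,-1]]'
```

```text
time_s: 21.55
position: [0.6583, 0.0234, 0.0392]
tool_rot: [0.707, -0.02, 0.706, 0.02]
force: [-1.2, -2.3, -0.2]
width: 0.0005
time_s: 21.75
position: [0.658, 0.0286, 0.0392]
tool_rot: [0.707, -0.021, 0.706, 0.019]
force: [-1.4, -9.2, -0.3]
width: 0.0002
time_s: 21.95
position: [0.6577, 0.0325, 0.0392]
tool_rot: [0.707, -0.022, 0.706, 0.017]
force: [-0.7, -4.0, -0.8]
width: 0.0004
```

```bash
python3 -m inch '[[0,0,0,0,0.002,0,-1],[0,0,0,0,0,0,-1]]'; python3 -c "
from h import *
joint('wrist')"
```

```text
time_s: 22.15
position: [0.6576, 0.0346, 0.0392]
tool_rot: [0.707, -0.022, 0.706, 0.017]
force: [1.0, -0.0, -0.3]
width: 0.0004
carrier 0.71 [311. 154. 508. 368.] (array([658. ,  88.1]), array([76.3, 75.9]), 3.3, array([58.8, 60.3, 61.3]), 9054)
bar (array([629.5,  86.2]), array([19. , 75.4]), 3.3, array([59. , 60.3, 61.3]), 7533)
gate (array([582.5,  85.4]), array([75. , 50.6]), 0.1, array([45.5, 48.3, 49.4]), 10946) xmin 0.5460341628600911
22.25 [0.6577 0.0346 0.0392] [ 0.4 -0.   0.2]
```

```bash
python3 -m inch '[[0,0,0,0,0.002,0,-1]]'|sed -n '2p;4p'; python3 -m inch '[[0,0,0,0,0.002,0,-1]]'|sed -n '2p;4p'; python3 -c "
from h import *
joint('wrist')"
```

```text
position: [0.6576, 0.0366, 0.0392]
force: [-0.2, -0.4, 0.6]
position: [0.6575, 0.0389, 0.0392]
force: [0.7, -0.2, 1.0]
carrier 0.82 [315. 150. 512. 367.] (array([657.6,  92.7]), array([76.2, 76.2]), 3.0, array([58.8, 60.3, 61.3]), 9250)
bar (array([629.2,  91.2]), array([19.2, 75.5]), 3.5, array([59. , 60.3, 61.2]), 7478)
gate (array([582.4,  90.8]), array([75.2, 50.7]), 0.1, array([45.5, 48.3, 49.4]), 11067) xmin 0.545601596710187
22.55 [0.6576 0.0391 0.0392] [-0.3 -0.   0.1]
```

```bash
python3 -m inch '[[0,0,0,0,-0.008,0,-1],[0,0,0,0,-0.02,0,-1],[0,0,0,-0.05,0,0,-1],[0,0,0,-0.05,0.02,-0.02,-1],[0,0,0,-0.05,0.03,-0.02,-1],[0,0,0,-0.03,0.03,0,-1],[0,0,0,0,0,0,-1],[0,0,0,0,0,0,-1]]'
python3 - <<'E'
from h import *
joint('wrist')
im,P=cloud('wrist')
x=arm.silhouettes('rail','wrist')[0]; m=x['mask']
print('rail bar',rect(P,m&(P[...,2]>.0095)&(P[...,2]<.0135)))
h=cv2.cvtColor(im,cv2.COLOR_RGB2HSV)
blue=(h[...,0]>100)&(h[...,0]<122)&(h[...,1]>170)&(P[...,1]>.1)&(P[...,0]>.55); print('blue',rect(P,blue))
pan=(h[...,1]<60)&(h[...,2]>190)&(P[...,2]>.0035)&(P[...,2]<.008)&(P[...,0]<.64)&(P[...,0]>.55); print('panel',rect(P,pan))
cv2.imwrite('pics/w7.png',im[:,:,::-1])
E
```

```text
time_s: 23.35
position: [0.6187, 0.0807, 0.2126]
tool_rot: [0.707, -0.02, 0.707, 0.017]
force: [-0.7, 0.2, -0.5]
width: 0.0003
carrier 0.67 [255. 164. 331. 264.] (array([657.7,  92.9]), array([75.3, 75.1]), 3.3, array([58.9, 60.3, 61.6]), 2900)
bar (array([629.2,  90.9]), array([18.2, 72.8]), 3.2, array([58.1, 60.2, 61.4]), 475)
gate (array([582.5,  90.7]), array([75. , 49.6]), 0.1, array([47. , 48.4, 49.6]), 1803) xmin 0.5453712406762304
23.45 [0.6188 0.0803 0.2119] [ 0.1 -1.  -0.5]
rail bar (array([652.1,  60.6]), array([ 60.1, 373.6]), 3.4, array([11.1, 12.3, 13.3]), 9302)
blue (array([687.7, 247.6]), array([278. ,  68.2]), 44.9, array([5. , 6.4, 7.7]), 949)
panel (array([597.6,  88.9]), array([53. , 97.5]), 3.7, array([3.8, 4.5, 5.9]), 108)
```

View pics/w7.png

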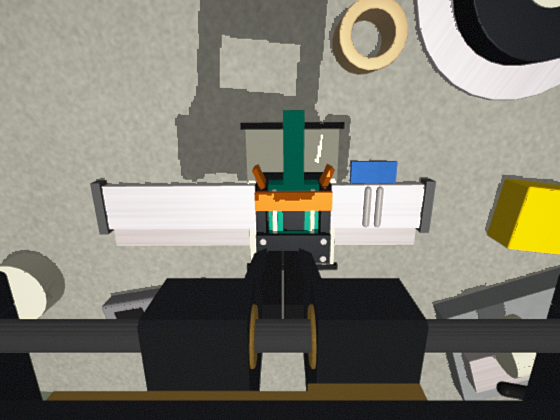

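```bash
python3 - <<'E'
from h import *
snap('scene','s9.png'); im,P=cloud('scene')
for t in ['tape_roll','light_meter','film_core','loupe','cement_bottle','film_box','gate']:
    for x in arm.silhouettes(t,'scene')[:3]:
        m=x['mask']&(P[...,2]>.008)
        if x['conf']>.5 and m.sum()>5: print(t,round(x['conf'],2),rect(P,m)[:3])
joint('scene')
arm.hand_in()
E
```

```text
light_meter 0.93 (array([798.2, -57.6]), array([ 61.8, 131.4]), 13.2)
light_meter 0.54 (array([428.8, 297.3]), array([194.2, 197.2]), 27.0)
film_core 0.72 (array([ 767.8, -219.6]), array([77.2, 75.5]), 31.1)
loupe 0.81 (array([ 603.9, -350.4]), array([46.4, 47.7]), 40.3)
loupe 0.67 (array([781.4, 171.7]), array([42.6, 40.9]), 31.0)
cement_bottle 0.78 (array([781.3, 170. ]), array([42.7, 42.5]), 13.1)
cement_bottle 0.61 (array([650.8,  60.4]), array([171.9, 378.7]), 4.5)
film_box 0.77 (array([645.5, 377.8]), array([101.6,  72.2]), 86.5)
gate 0.75 (array([601.9,  92.8]), array([110.5,  44.9]), 1.0)
gate 0.62 (array([443.2, -19. ]), array([440.4,  82.6]), 39.1)
carrier 0.97 [253. 252. 305. 300.] (array([653.9,  93.5]), array([89.2, 78.1]), 4.2, array([57.5, 59.6, 62.2]), 529)
bar (array([625.,  92.]), array([30.5, 76.9]), 4.9, array([57.4, 59.7, 62.3]), 187)
gate (array([580.9,  90.4]), array([65.4, 21.4]), 3.9, array([43.6, 47.9, 50.5]), 182) xmin 0.5487708692341654
24.0 [0.6188 0.081  0.2125] [-0.1  0.1 -0.1]
the job is handed in; nothing more can be done
```

I finished the job and handed it in at 24.0 s of the 72 s allowed. I lifted the teal gate out of the mould by its body, laid it flat on the bench and let go. I then took it by the tail and slid it under the orange bar until it stopped against the back. After releasing it, I pushed the carrier on to the light-panel station.

**Last checks:**
- **Gate:** The tail end was at x = 0.5454, where a gate fully home should have it. The top face was 48.3 mm above the bench (48 expected), right way up.
- **Carrier:** It was about 0.5 mm from the station centre and stayed there after I backed off. The push force rose to about 9 N, then fell to nothing, as expected when crossing the detent bump.
- **Other loose things:** The light meter, film core, loupe, bottle and box were within 2 mm of where they started.
- **Robot:** The gripper is clear, at a height of about 0.21 m.

**Not confirmed:**
- **Tape roll:** The network did not find it in the final scene picture. It was in the last wrist picture, but I did not measure its position there.
- **Detent:** I judged the click from force and position only. I did not test it by pushing the other way.
- **Network reports:** The last run also gave some false matches, such as the whole rail reported as a cement bottle. I ignored them.

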